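# Top up and lock the cup dispenser

### The job

Top up the sloping cup dispenser for its trip to the market stall: set the loose cup, lip first, over the cup that stands out of the dispenser and press it down against the spring until the two catches hold its lip and it stays down by itself with the hand off it. Then slide the red-handled transport lock fully home to its end stop, so that its fork lies over the lip. Leave the mug and the honey jar where they stand.

Things in the scene. Friction and masses are not known exactly. Their poses are not given: they have to be found in the camera images.
- cup: Loose white cup with an orange-brown band, standing upturned (lip down, foot up), hard plastic, 80 g. 95 mm high cone: 49 mm across at the foot, 73 mm just above the lip; 56 mm across 25 mm below the foot. The lip is a flange 86 mm across, 5 mm thick. Hollow from below, 61 mm deep, 67 mm wide at the mouth, 53 mm at its inner floor. Origin: centre of the lip's underside; z points to the foot.
- column: Deck and cup column of the teal dispenser, fixed. Origin: centre of the round mouth (93 mm across) in the plane of the steel deck, 120 mm above the worktop. z: out along the column, square to the deck, leaning 30 degrees from vertical towards the robot's side; x: up the slope; y: along the deck, the way the lock opens. The deck spans x -85 to 115, y -75 to 165 mm, on a closed base.
- catches (a point): Point on the column's axis, 12 mm below the deck, axes of the column, level with the flat undersides of two orange catches in the bore at +x and -x. They reach in to 37.5 mm from the axis; their sloping tops start flush with the deck. Each gives way outwards on a light spring and snaps back over a lip that has passed it.
- latched (a point): Point on the column's axis, 17 mm below the deck, axes of the column: here the cup's origin lies when it is latched, the cup's z along the column's z. Press the cup 2 to 5 mm deeper than this and let go; it comes back up against the catches.
- stack (a joint): The cups already in the column, one sprung part: 0 at rest, grows as it is pushed in, 0.042 m at most, 0.034 m when a cup is latched over it. The spring gives about 4 N at 0 and 12 N at 0.034; the catches add up to about 6 N in the last 15 mm before it latches.
- stack_top (a point): Centre of the upward foot of the top cup in the column, axes of the column. At rest it is 78 mm out from the deck, on the axis. That cup has the loose cup's shape, 49 mm across at the foot. The loose cup goes over it and comes to rest with its foot 34 mm further out than this point, its lip's underside 17 mm above the deck; from there it takes the stack down with it.
- lock (a joint): Fork-shaped transport lock, a 5 mm grey metal plate that slides on the deck between two rails, about 2.5 N of friction. Near 0: open, clear of the mouth; 0.062 m: closed end stop. It closes along -y of the column. Closed, its two prongs, 76 mm apart, lie over the lip of a latched cup; a lip that is not down is in their way.
- lock_grip (a point): Middle of the lock's red upright grip, 30 mm out from the deck; axes of the column. The grip is 34 mm long along x, 14 mm thick along y, its top 42 mm out from the deck. It is 116 mm from the column's axis along y at lock = 0, and 54 mm when closed.
- mug: White mug with a green inside, 80 mm across plus its handle, 91 mm high, on the worktop; origin at the centre of its underside. Bystander.
- honey_jar: Honey jar with a pale lid, about 60 mm across, 99 mm high; origin at the centre of its underside. Bystander.

How it is judged (in metres and radians):
On the way, in this order (a step that is already met when the one before it is completed fails the run):
1. the cup is latched: pressed down in the column and staying there with the hand off it (z of cup in the frame of column below -0.0145 m and distance between cup and column below 0.026 m and angle between the z axis of cup and the z axis of column, either way round below 0.08 rad and value of joint stack above 0.03 m and contact force between the fingers and cup below 0.3 N), for 0.3 s.
2. the transport lock is fully closed (value of joint lock above 0.058 m), for 0.2 s.
At the end, for the whole second after the job is handed in: The cup sits latched in the column, its lip's underside at least 14.5 mm below the deck and within 26 mm of the mouth's centre, in line with the column within 0.08 rad, the stack under it at least 30 mm down, at rest and untouched; the lock is within 4 mm of its closed end stop (z of cup in the frame of column below -0.0145 m and distance between cup and column below 0.026 m and angle between the z axis of cup and the z axis of column, either way round below 0.08 rad and value of joint stack above 0.03 m and value of joint lock above 0.058 m and linear speed of cup below 0.02 m/s).
It fails at once if the mug or the honey jar is pushed more than 40 mm or tipped over (distance of any of mug, honey_jar from where it was at the start of the episode above 0.04 m or angle between any of mug, honey_jar's own z axis and vertical above 0.4 rad).
It also fails if it takes over 53 s, if anything falls off the work surface, if the arm or the gripper's body presses on something with over 40 N, if the wrist force passes 120 N, or if a joint passes its speed limit or range.

### The arm

A 6-joint arm with a two-finger parallel gripper is mounted at the origin on a cart in front of the work surface, level with it; the furniture and walls round the work are solid. World frame = base frame: x ahead of the robot, y to its left, z up, the work surface at z = 0. Lengths are in mm, angles in rad, forces in N, time in s.
With the tool pointing down it reaches from about 275 to 750 mm from the base axis. Payload 10.2 kg.
Tool frame: the origin (TCP) lies at the centre of the arm's flange, where the gripper is bolted on; the fingertips stand 173 mm ahead of it and the grasp point (between the pads) lies 155 mm ahead of it; z points along the fingers, y is the line along which they close (so a half turn about z gives the same grasp; the last joint's range is limited). The gripper opens to 85 mm and grips with 20 to 120 N. Pads are 22 mm wide; open, the fingers measure 114 mm over their backs; the gripper's body (76 mm by 85 mm) begins 54 mm behind the grasp point. The pads swing forward as they close: fully open they stand 13 mm farther back than shut.
Start: joints at [1.098, 0.313, 1.498, -0, 1.331, -0.223], TCP at [129.799, 508.709, 404.694] pointing down, gripper open.
Joint ranges: [-2.94, 2.94], [-0.97, 2.17], [0.19, 2.56], [-1.23, 4.37], [0.02, 3.11], [-2.88, 2.88]. Speed limits (rad/s): [2.39, 2.39, 3.01, 3.14, 3.14, 3.14].

### API

Orientations are given as a unit quaternion [w, x, y, z].
In Python, from rig import ctrl gives the robot as it stands.
- The arm moves only by the shell command python3 steer.py FILE [OPENING] [FORCE], which reads ROWS from the file FILE. ROWS is a JSON list of rows, 1 to 8 of them, each an object with the fields xyz (a list: dx, dy, dz in units of 20 mm), r (a list: a rotation vector rx, ry, rz in units of 0.05 rad); a field left out counts as zero; each row is the pose to reach, as a shift and turn from the pose commanded when the command began, along the tool's axes at that moment; what a row does not reach only later rows make up. A row lasts 1/10 s, in which the tool goes at most 50 mm and 0.15 rad, less where a joint would pass 70% of its speed; a pose out of reach is approached as far as the arm can. OPENING is the opening from 0.0 (shut) to 1.0 (fully open), set as the command begins (- or left out keeps the last). The fingers move at their own pace and stop on an object; FORCE is the grip in N (left out, the last holds). Time passes only in rows, so rows that do not move let the fingers close. It prints the time, the measured TCP pose, the force, the opening and the grip force at its end. Input that does not fit is refused with a message, and nothing moves.
- ctrl.sense(): the state, without advancing time (a new reading comes with each control period).
- ctrl.capture(name): name is "scene" or "top" or "wrist"; returns the picture (420x560x3 uint8, red, green, blue); there is no depth.
- ctrl.calibration(name): a dict with "fx", "fy", "cx", "cy" (pixels), "position" and "attitude" of the camera in the world. Camera axes: x right, y down, z forward; pixel columns grow to the right and rows downward; lengths in mm; the calibration is good to about 2 mm. A picture is of the moment at which its call begins: read the wrist's pose just before it. calibration takes no time and is no camera call; for the wrist camera it gives the pose at the moment of the call.
- ctrl.finish_job(): hands the job in; it is judged then, once.
The state is a dict: "time_s": time; "joints": joint angles; "dq": joint speeds; "tau": joint torques, N m; "eef_pos": TCP position; "ee_rot": TCP orientation; "force": force on the tool from outside, world axes, zero at the start; "wrist_torque": the same for the moment, N m; "grip_width": opening from 0.0 (shut) to 1.0 (fully open); "grip_force": force on a finger pad.
Only numpy, scipy, OpenCV 4.12 (cv2) and the standard library are available. Lean on these libraries where they do the work, as an engineer would, in place of code of your own. Each camera call takes 0.05 s, during which the arm holds its last target. There are 200 camera calls.

## Working session

There is one attempt and no reset: what is moved stays moved. The work goes in short steps, Python scripts to look and compute and a shell command to move; the robot and the scene stay as the last step left them, time stands still between calls to the robot, and variables do not carry over. Pictures are saved under pics/ and viewed, at most 10 in all, crops included, and the job is handed in when it is done.

```bash
ls; mkdir -p pics; python3 - <<'E'
from rig import ctrl
import cv2
print(ctrl.sense())
for n in("scene","top"):
    c=ctrl.calibration(n);print(n,c)
    cv2.imwrite(f"pics/{n}0.png",cv2.cvtColor(ctrl.capture(n),cv2.COLOR_RGB2BGR))
print(ctrl.calibration("wrist"))
E
```

```text
pics
rig.py
steer.py
{'time_s': 0.0, 'joints': array([ 1.09759973e+00,  3.13457614e-01,  1.49843390e+00,  3.21066140e-05,
        1.33101549e+00, -2.23383679e-01]), 'dq': array([ 0.00139428, -0.00104997, -0.00042741,  0.000966  ,  0.00038897,
       -0.00151702]), 'tau': array([-6.63091171e-06, -4.12273192e+01, -2.59737754e+01, -2.12477044e-04,
        4.24217025e-03,  1.14489333e-05]), 'eef_pos': array([129.77575454, 508.66966549, 404.13223633]), 'ee_rot': array([-2.38943046e-04,  1.24585687e-01,  9.92208635e-01, -6.12394595e-04]), 'force': array([0.1058593 , 0.57155777, 0.90203361]), 'wrist_torque': array([-0.00341694,  0.01524756,  0.01104415]), 'grip_force': 0.0, 'grip_width': 0.9967430044715507}
scene {'fx': 459.71126623761086, 'fy': 459.71126623761086, 'cx': 281.0761472445514, 'cy': 211.88844614411911, 'position': array([  21.4760998 , -706.86811435, 1091.42721398]), 'attitude': array([-0.32862455,  0.89558931, -0.27806344,  0.11227831])}
top {'fx': 543.972603922482, 'fy': 543.972603922482, 'cx': 279.4472105982376, 'cy': 206.4598841995764, 'position': array([ 362.48248842,  -67.1109643 , 1425.04787103]), 'attitude': array([ 0.04736004, -0.7017788 ,  0.71018591, -0.02999184])}
{'fx': 328.8677356766208, 'fy': 328.8677356766208, 'cx': 275.97405769056525, 'cy': 207.54856245753606, 'position': array([ 52.79744865, 528.00249531, 372.84085029]), 'attitude': array([0.1216976 , 0.78022668, 0.60645497, 0.09299677])}
```

View pics/scene0.png

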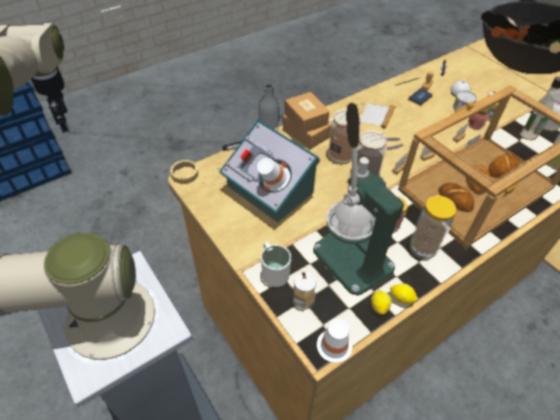

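View pics/top0.png

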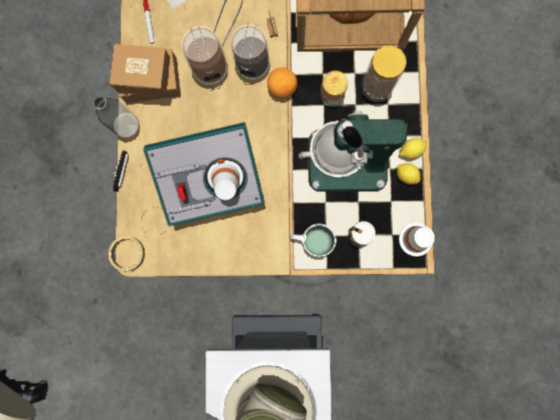

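Scene: the dispenser is at (270,170) with its red grip at (246,155). The loose cup is at (337,340), the mug at (276,265) and the jar at (304,290). 
Top: the column cup is at (224,178), the grip at (182,191), the loose cup at (417,239), the jar at (362,235) and the mug at (319,241). I'll enlarge these areas.

```bash
python3 - <<'E'
import cv2,numpy as np
t=cv2.imread("pics/top0.png");s=cv2.imread("pics/scene0.png")
f=lambda im,x,y,w,h,k:cv2.resize(im[y:y+h,x:x+w],None,fx=k,fy=k,interpolation=cv2.INTER_CUBIC)
a=f(t,140,115,133,115,3);b=f(t,340,210,133,85,3) 
c=f(s,215,115,110,105,3.6);d=f(s,290,300,110,60,3.6)
cv2.imwrite("pics/crop1.png",np.hstack([np.vstack([a,b])[:594],np.vstack([c,d])[:594]]))
print(a.shape,c.shape)
E
```

```text
(345, 399, 3) (378, 396, 3)
```

View pics/crop1.png

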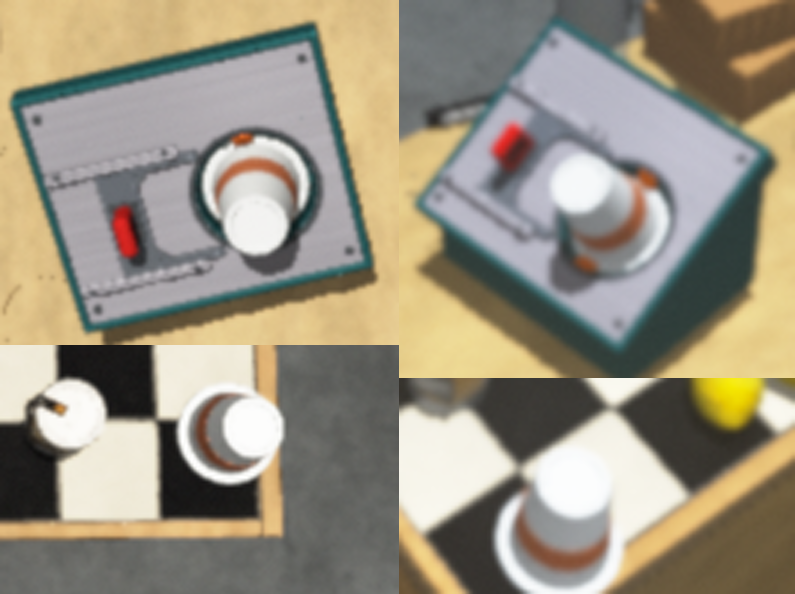

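Crop positions: deck corners in the top tile are (18,104), (316,38), (370,265) and (90,328); in the scene tile they are (157,20), (371,158), (219,350) and (19,203). Stack foot (257,228)/(181,183), grip (123,231)/(113,146), loose cup foot (252,83)/(175,106).

```bash
cat > h.py <<'E'
from rig import ctrl
import numpy as np
from scipy.spatial.transform import Rotation as R
from scipy.optimize import least_squares
def rot(q): return R.from_quat(np.r_[q[1:],q[0]])
def proj(c,P):
    p=rot(c["attitude"]).inv().apply(np.atleast_2d(P)-c["position"])
    return np.c_[c["fx"]*p[:,0]/p[:,2]+c["cx"],c["fy"]*p[:,1]/p[:,2]+c["cy"]]
def tri(obs):  # [(calib,uv)]
    f=lambda X:np.concatenate([(proj(c,X)[0]-u) for c,u in obs])
    s=least_squares(f,[400,0,50]);return s.x,s.fun
def onplane(c,uv,z):
    d=rot(c["attitude"]).apply([(uv[0]-c["cx"])/c["fx"],(uv[1]-c["cy"])/c["fy"],1]);o=c["position"]
    return o+d*(z-o[2])/d[2]
def colR(yaw): # column axes in world
    return R.from_euler('z',yaw)*R.from_euler('y',-np.pi/6)
def tcp():
    s=ctrl.sense();return s["eef_pos"],rot(s["ee_rot"]),s
E
python3 - <<'E'
from h import *
T=ctrl.calibration("top");S=ctrl.calibration("scene")
t=lambda x,y:np.array([x/3+140,y/3+115]);s=lambda x,y:np.array([x/3.6+215,y/3.6+115])
pts=np.array([[115,165,0],[115,-75,0],[-85,-75,0],[-85,165,0],[0,0,78],[0,118,42.]])
ot=np.array([t(18,104),t(316,38),t(370,265),t(90,328),t(257,228),t(123,231)])
os_=np.array([s(157,20),s(371,158),s(219,350),s(19,203),s(181,183),s(113,146)])
def f(p):
    P=pts.copy();P[5,1]=p[3]
    W=colR(p[2]).apply(P)+[p[0],p[1],120]
    return np.r_[(proj(T,W)-ot).ravel(),(proj(S,W)-os_).ravel()]
r=least_squares(f,[420,80,0.2,116],loss='soft_l1');print(r.x);print(f(r.x).reshape(-1,2).round(1).tolist())
for i in range(6): print(i,tri([(T,ot[i]),(S,os_[i])]), (colR(r.x[2]).apply(pts[i])+[*r.x[:2],120]).round(1))
t2=lambda x,y:np.array([x/3+340,y/3+210]);s2=lambda x,y:np.array([x/3.6+290,y/3.6+300])
print("cup foot",tri([(T,t2(252,83)),(S,s2(175,106))]),onplane(T,t2(252,83),95),onplane(S,s2(175,106),95))
print("lip",onplane(T,t2(230,87),3),onplane(S,s2(161,162),3))
print("jar",onplane(T,t2(70,70),99),"mug",onplane(T,(319,241),91))
E
```

```text
[5.76395747e+02 9.32789314e+01 2.04564447e-01 1.01831610e+02]
[[0.0, -0.9], [0.4, -0.9], [0.2, -0.2], [-0.3, -0.5], [0.3, -0.9], [3.0, 1.8], [0.0, 0.7], [-1.5, -1.2], [-0.7, -0.0], [-0.3, 0.2], [-0.4, 0.4], [-1.4, -1.3]]
0 (array([637.8062971 , 273.43378673, 182.11400365]), array([ 0.15110747, -0.27459015, -0.41812267,  0.04018063])) [640.4 275.1 177.5]
1 (array([690.8213087 ,  40.34469219, 170.9846296 ]), array([ 0.5340022 , -0.87582418, -1.26352906,  0.16514573])) [689.1  40.1 177.5]
2 (array([520.19332258,   4.94037402,  76.63689076]), array([ 0.20569993, -0.36806141, -0.48800591,  0.04937898])) [519.6   4.9  77.5]
3 (array([469.97420822, 238.18004325,  79.92497764]), array([ 0.12915244, -0.2553753 , -0.35776417,  0.02472425])) [470.8 239.9  77.5]
4 (array([537.04796696,  85.21083002, 189.3751715 ]), array([ 0.28233349, -0.51107673, -0.71425784,  0.06954255])) [538.2  85.4 187.5]
5 (array([543.11932102, 198.86498612, 139.07784281]), array([ 0.24540671, -0.4598929 , -0.65931821,  0.05676722])) [531.9 204.6 156.4]
cup foot (array([ 429.76261629, -387.62980931,   90.60686207]), array([ 0.40309529, -0.66243264, -0.74413973,  0.09674887])) [ 427.9445926  -385.53842355   95.        ] [ 429.5734616  -389.83002905   95.        ]
lip [ 429.23632924 -388.50466083    3.        ] [ 432.26795857 -387.64023598    3.        ]
jar [ 440.00734911 -238.49092517   99.        ] mug [ 423.01482206 -130.95003393   91.        ]
```

```bash
cat >> h.py <<'E'
def delta(P,Rt=None):
    p,r,s=tcp();d=r.inv().apply(np.array(P)-p)
    w=(r.inv()*Rt).as_rotvec() if Rt is not None else np.zeros(3)
    print("delta",d.round(1),w.round(3),"dist",np.linalg.norm(d).round())
E
python3 -c "
from h import *
delta([429,-388,345]); delta([310,0,404])
print(colR(.2046).inv().apply(np.array([543,199,139])-[576.4,93.3,120]))"
```

```text
delta [-511.6 -794.8   60. ] [0. 0. 0.] dist 947.0
delta [-300.4 -448.3    0.6] [0. 0. 0.] dist 540.0
[ -0.22347476 110.28140695  22.06833344]
```
Lock grip y ≈110 → consistent with ~0-6 mm (fit of 102... with z=42 assumption on non-visible). fine.

Units first: shifts go in units of 20 mm and turns go in units of 0.05 rad. So -300 mm is -15, -50 mm is -2.5.

```bash
echo '[{"xyz": [-1.25, -2, 0]}, {"xyz": [-2.5, -3.75, 0]}, {"xyz": [-3.75, -5.6, 0]}, {"xyz": [-5, -7.5, 0]}, {"xyz": [-6.25, -9.35, 0]}, {"xyz": [-7.5, -11.2, 0]}, {"xyz": [-8.75, -13.1, 0]}, {"xyz": [-10, -15, 0]}]' > mv.in && python3 steer.py mv.in 1.0
echo '[{"xyz": [-1.3, -2.05, 0]}, {"xyz": [-2.6, -4.1, 0]}, {"xyz": [-3.9, -6.15, 0]}, {"xyz": [-5.2, -8.2, 0]}, {"xyz": [-6.5, -10.25, 0]}, {"xyz": [-7.8, -12.3, 0]}, {"xyz": [-9.1, -14.35, 0]}, {"xyz": [-10.4, -16.4, 1]}]' > mv.in && python3 steer.py mv.in
python3 -c "
from h import *
delta([429,-388,345])"
```

```text
time_s: 0.9
eef_pos: [249.2, 167.0, 404.7]
ee_rot: [0.0, 0.124, 0.992, 0.0]
force: [1.1, 0.3, 0.7]
grip_width: 1.001
grip_force: 0.0
time_s: 1.7
eef_pos: [369.5, -201.0, 386.8]
ee_rot: [0.002, 0.125, 0.992, -0.001]
force: [1.1, -0.1, -0.2]
grip_width: 0.996
grip_force: 0.0
delta [-103.9 -166.3   42.5] [0. 0. 0.] dist 201.0
```

To row units: -166 mm is -8.3, -126 mm is -6.3.

```bash
echo '[{"xyz": [-1.3, -2.1, 0.5]}, {"xyz": [-2.6, -4.2, 1]}, {"xyz": [-3.9, -6.3, 1.5]}, {"xyz": [-5.2, -8.3, 2.1]}, {"xyz": [-5.2, -8.3, 2.1]}, {"xyz": [-5.2, -8.3, 2.1]}]' > mv.in && python3 steer.py mv.in
python3 - <<'E'
from h import *
import cv2
c=ctrl.calibration("wrist");im=ctrl.capture("wrist");cv2.imwrite("pics/w1.png",im[:,:,::-1])
print(tcp()[0],proj(c,[[429,-388,95],[429,-388,2]]));delta([429,-388,225])
E
```

```text
time_s: 2.3
eef_pos: [428.8, -385.4, 342.4]
ee_rot: [-0.001, 0.125, 0.992, 0.001]
force: [-0.7, 0.3, -1.0]
grip_width: 1.004
grip_force: 0.0
[ 428.81568895 -384.57024625  343.45154753] [[272.67089348 223.85974168]
 [273.55964003 190.45063723]]
delta [ -1.1  -3.4 118.4] [0. 0. 0.] dist 119.0
```

View pics/w1.png

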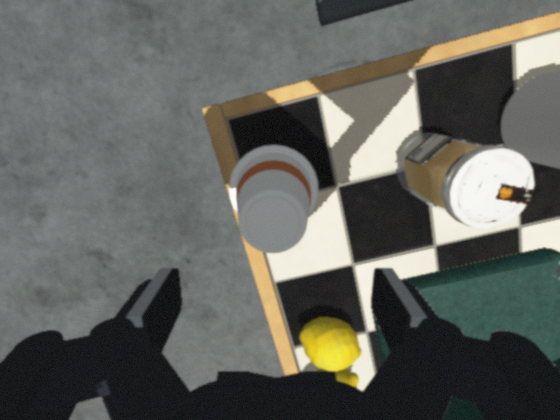

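The wrist view shows the cup foot at (272,222) and the lip at (274,188), within 2 px of my prediction. Next I go down and grip.

```bash
echo '[{"xyz": [-0.05, -0.15, 1.75]}, {"xyz": [-0.05, -0.15, 3.5]}, {"xyz": [-0.05, -0.15, 5]}, {"xyz": [-0.05, -0.15, 5.9]}, {"xyz": [-0.05, -0.15, 5.9]}, {"xyz": [-0.05, -0.15, 5.9]}]' > mv.in && python3 steer.py mv.in
echo '[{}, {}, {}, {}, {}, {}, {}, {}]' > mv.in && python3 steer.py mv.in 0.0 60
echo '[{"xyz": [0, 0, -0.5]}, {"xyz": [0, 0, -1.5]}, {"xyz": [0, 0, -3]}, {"xyz": [0, 0, -5]}, {"xyz": [0, 0, -7]}, {"xyz": [0, 0, -7]}]' > mv.in && python3 steer.py mv.in
python3 - <<'E'
from h import *
import cv2
c=ctrl.calibration("wrist");im=ctrl.capture("wrist");cv2.imwrite("pics/w2.png",im[:,:,::-1])
p,r,s=tcp();print(p)
t=np.array([[0,0,130],[0,0,225.]]);print(proj(c,r.apply(t)+p))
Rt=colR(.2046)*R.from_euler('z',np.pi)*R.from_euler('x',np.pi)
for w in (0,): print(Rt.as_matrix().round(2))
E
```

```text
time_s: 2.95
eef_pos: [429.4, -387.6, 227.3]
ee_rot: [0.001, 0.124, 0.992, -0.001]
force: [-1.0, -0.2, -0.2]
grip_width: 1.001
grip_force: 0.0
time_s: 3.75
eef_pos: [429.4, -388.2, 227.7]
ee_rot: [0.001, 0.124, 0.992, -0.001]
force: [-1.8, 3.3, 11.7]
grip_width: 0.634
grip_force: 63.3
time_s: 4.35
eef_pos: [429.3, -388.3, 372.0]
ee_rot: [0.004, 0.124, 0.992, -0.004]
force: [-0.9, -0.1, -0.8]
grip_width: 0.63
grip_force: 64.2
[ 429.13691056 -388.09142369  368.68869406]
[[278.63957535 327.167793  ]
 [278.1805607  230.68325495]]
[[-0.85 -0.2   0.49]
 [-0.18  0.98  0.1 ]
 [-0.5   0.   -0.87]]
```

View pics/w2.png

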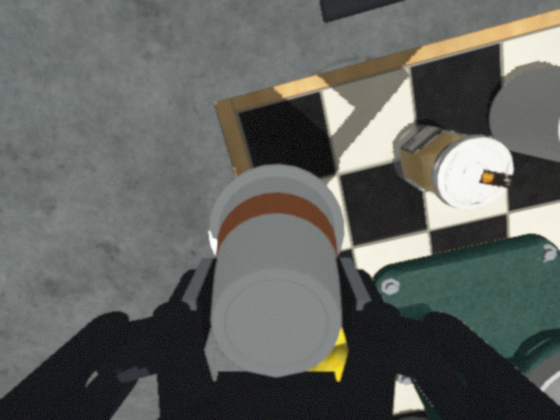

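The cup is held straight, with its foot centre at (276,322) and lip at (276,230). I'll carry it high and clear of the mixer, then tilt it.

```bash
cat >> h.py <<'E'
C=np.array([576.4,93.3,120]);YAW=.2046
def coltgt(out,x=0,y=0): # TCP for lip point etc. out mm along column
    return C+colR(YAW).apply([x,y,out]), colR(YAW)*R.from_euler('z',np.pi)*R.from_euler('x',np.pi)
E
python3 -c "
from h import *
delta([380,-20,455]);print(coltgt(387)[0]);delta(*coltgt(387))"
```

```text
delta [138.2 344.2 -88.2] [0. 0. 0.] dist 381.0
[386.93595855  53.98553703 455.15183126]
delta [149.7 417.6 -88.7] [-0.123 -0.511 -0.443] dist 452.0
```

To row units: 344 mm is 17.2, 300 mm is 15.

```bash
echo '[{"xyz": [1, 2, -0.75]}, {"xyz": [1.85, 4, -1.5]}, {"xyz": [2.7, 6.2, -2.1]}, {"xyz": [3.55, 8.4, -2.7]}, {"xyz": [4.4, 10.6, -3.3]}, {"xyz": [5.25, 12.8, -3.9]}, {"xyz": [6.1, 15, -4.4]}, {"xyz": [6.9, 17.2, -4.4]}]' > mv.in && python3 steer.py mv.in
python3 -c "
from h import *
delta(*coltgt(387))"
```

```text
time_s: 5.2
eef_pos: [379.6, -19.0, 454.0]
ee_rot: [0.0, 0.125, 0.992, -0.0]
force: [1.7, -0.5, -0.9]
grip_width: 0.633
grip_force: 64.2
delta [11.  72.5 -1.2] [-0.119 -0.514 -0.444] dist 73.0
```

To row units: 72 mm is 3.6, 58 mm is 2.9, -0.512 rad is -10.24.

```bash
echo '[{"xyz": [0.1, 0.7, 0], "r": [-0.48, -2, -1.76]}, {"xyz": [0.2, 1.45, 0], "r": [-0.96, -4, -3.52]}, {"xyz": [0.3, 2.2, 0], "r": [-1.44, -6, -5.28]}, {"xyz": [0.4, 2.9, 0], "r": [-1.92, -8, -7.04]}, {"xyz": [0.55, 3.6, -0.05], "r": [-2.4, -10.24, -8.86]}, {"xyz": [0.55, 3.6, -0.05], "r": [-2.4, -10.24, -8.86]}, {"xyz": [0.55, 3.6, -0.05], "r": [-2.4, -10.24, -8.86]}]' > mv.in && python3 steer.py mv.in
python3 - <<'E'
from h import *
import cv2
delta(*coltgt(387));delta(*coltgt(327.5))
ims=[]
for n in("wrist","top"):
    c=ctrl.calibration(n);im=ctrl.capture(n)[:,:,::-1]
    print(n,proj(c,C+colR(YAW).apply([[0,0,78],[0,0,0],[0,116,42]])).round(1).tolist())
    ims.append(im)
a=ims[0]; b=cv2.resize(ims[1][115:255,140:280],(420,420))
cv2.imwrite("pics/w3.png",np.hstack([cv2.resize(a,(450,338)),cv2.resize(b,(338,338))]))
E
```

```text
time_s: 5.9
eef_pos: [387.4, 51.6, 454.0]
ee_rot: [0.254, -0.097, 0.962, 0.027]
force: [0.2, -0.6, -1.2]
grip_width: 0.636
grip_force: 64.3
delta [-0.6  2.5 -1. ] [ 0.001 -0.006 -0.003] dist 3.0
delta [-1.   2.4 58.5] [ 0.001 -0.006 -0.003] dist 59.0
wrist [[277.9, 200.8], [277.5, 181.3], [395.6, 190.4]]
top [[226.0, 190.1], [226.1, 178.5], [178.1, 195.1]]
```

View pics/w3.png

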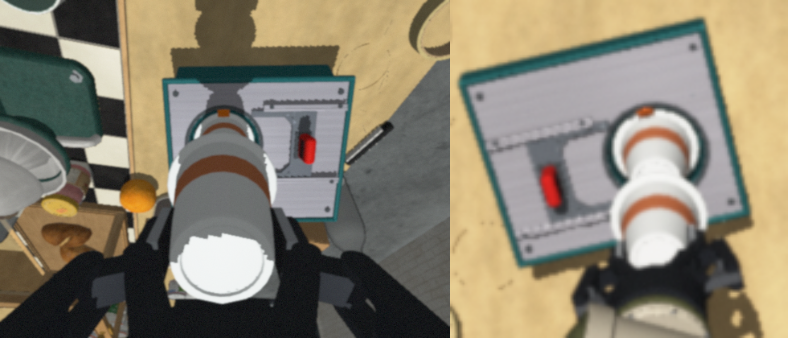

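The wrist view shows the deck corners, mouth and stack behind the held cup, with the grip at about (383,184) in full-resolution pixels. The held cup looks in line. I'll enlarge once to refine the column's pose.

```bash
python3 - <<'E'
from h import *
import cv2
c=ctrl.calibration("wrist");im=ctrl.capture("wrist")[:,:,::-1]
np.savez("wc.npz",**c)
cv2.imwrite("pics/w4.png",cv2.resize(im[85:285,190:450],None,fx=3,fy=3,interpolation=cv2.INTER_CUBIC))
q=np.array([[-85,165,0],[-85,-75,0],[115,165,0],[0,0,0],[-46.5,0,0],[0,46.5,0],[0,-46.5,0],[0,0,78],[0,116,42]])
print(((proj(c,C+colR(YAW).apply(q))-[190,85])*3).round().tolist())
E
```

```text
[[745.0, 43.0], [45.0, 45.0], [673.0, 565.0], [264.0, 287.0], [264.0, 158.0], [390.0, 286.0], [138.0, 287.0], [265.0, 345.0], [618.0, 314.0]]
```

View pics/w4.png

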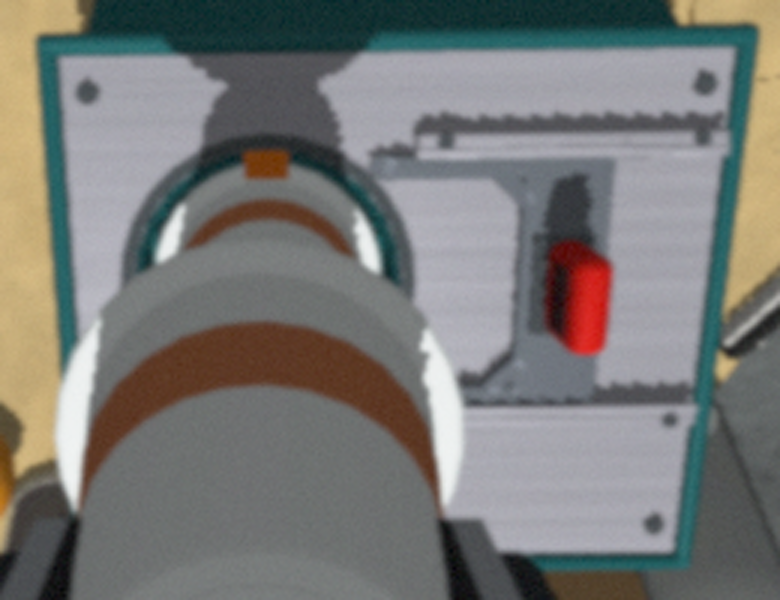

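Enlarged view: deck outline corners (mid-trim) are (746,36), (49,48) and (683,560). The mouth is centred at x≈267, the catch at (266,163), the held lip at x≈260 and the grip top at (592,305). I'll fit a small correction.

```bash
python3 - <<'E'
from h import *
c=dict(np.load("wc.npz"))
q=np.array([[-85,165,0],[-85,-75,0],[115,165,0],[-42,0,0]])
o=np.array([[746,36],[49,48],[683,560],[266,163]])/3+[190,85]
def f(p): return np.r_[(proj(c,[p[0],p[1],120]+colR(p[2]).apply(q))-o).ravel()]
r=least_squares(f,[576,93,.2]);print(r.x,r.fun.round(1))
p,R_,s=tcp();print("held axis lip/foot px",((proj(c,p+R_.apply([[0,0,227],[0,0,132]]))-[190,85])*3).round())
C1=np.array([r.x[0],r.x[1],120]);print("shift in col axes",colR(YAW).inv().apply(C1-C))
print("TCP in col frame",colR(YAW).inv().apply(p-C))
E
```

```text
[5.75282954e+02 9.44261589e+01 2.17920918e-01] [ 1.1 -0.5 -1.  -0.9 -0.2  0.3  0.1  2.1]
held axis lip/foot px [[256. 444.]
 [254. 736.]]
shift in col axes [-0.74905895  1.32962616  0.43246939]
TCP in col frame [-2.16316048e-01 -2.82939010e+00  3.86186912e+02]
```

```bash
sed -i 's/^C=.*/C=np.array([576.0,93.7,120]);YAW=.21/' h.py; python3 -c "
from h import *
delta(*coltgt(327.5));delta(*coltgt(250))"
```

```text
delta [-0.2  2.4 58.5] [-0.002 -0.004 -0.008] dist 59.0
delta [ -0.5   2.5 136. ] [-0.002 -0.004 -0.008] dist 136.0
```

To row units: 136 mm is 6.8, 120 mm is 6, -0.008 rad is -0.16.

```bash
echo '[{"xyz": [0, 0.125, 1], "r": [-0.04, -0.08, -0.16]}, {"xyz": [0, 0.125, 2], "r": [-0.04, -0.08, -0.16]}, {"xyz": [0, 0.125, 2.9], "r": [-0.04, -0.08, -0.16]}, {"xyz": [0, 0.125, 3.75], "r": [-0.04, -0.08, -0.16]}, {"xyz": [0, 0.125, 4.5], "r": [-0.04, -0.08, -0.16]}, {"xyz": [0, 0.125, 5.25], "r": [-0.04, -0.08, -0.16]}, {"xyz": [0, 0.125, 6], "r": [-0.04, -0.08, -0.16]}, {"xyz": [0, 0.125, 6.8], "r": [-0.04, -0.08, -0.16]}]' > mv.in && python3 steer.py mv.in
python3 -c "
from h import *
p,r,s=tcp();print(r.inv().apply(s['force']),s['wrist_torque']);delta(*coltgt(250));delta(*coltgt(215))"
```

```text
time_s: 6.85
eef_pos: [453.8, 67.7, 336.0]
ee_rot: [0.258, -0.102, 0.96, 0.027]
force: [-0.3, -0.7, -0.1]
grip_width: 0.63
grip_force: 64.3
[ 0.47010591 -0.63773155 -0.14694104] [-0.0939466   0.32718626 -0.00272028]
delta [-0.1 -0.1 -0.5] [0.    0.001 0.001] dist 0.0
delta [-0.1 -0.1 34.5] [0.    0.001 0.001] dist 35.0
```

To row units: 35 mm is 1.75, 30 mm is 1.5.

```bash
echo '[{"xyz": [0, 0, 0.25]}, {"xyz": [0, 0, 0.5]}, {"xyz": [0, 0, 0.75]}, {"xyz": [0, 0, 1]}, {"xyz": [0, 0, 1.25]}, {"xyz": [0, 0, 1.5]}, {"xyz": [0, 0, 1.75]}, {"xyz": [0, 0, 1.75]}]' > mv.in && python3 steer.py mv.in
python3 -c "
from h import *
p,r,s=tcp();print(r.inv().apply(s['force']),s['wrist_torque']);delta(*coltgt(206))"
```

```text
time_s: 7.65
eef_pos: [470.6, 71.7, 306.9]
ee_rot: [0.259, -0.102, 0.96, 0.027]
force: [-7.4, -3.2, 6.1]
grip_width: 0.632
grip_force: 65.4
[ 3.77557643 -1.58796445 -9.25090546] [-0.18603237  0.71577158 -0.01214248]
delta [ 0.2 -0.5  9.7] [0.    0.002 0.002] dist 10.0
```

```bash
for i in 1; do echo '[{"xyz": [0, 0, 0.15]}, {"xyz": [0, 0, 0.3]}, {"xyz": [0, 0, 0.45]}, {"xyz": [0, 0, 0.5]}, {"xyz": [0, 0, 0.5]}]' > mv.in && python3 steer.py mv.in; done
python3 -c "
from h import *
p,r,s=tcp();print(r.inv().apply(s['force']),s['wrist_torque'],colR(YAW).inv().apply(p-C))"
```

```text
time_s: 8.15
eef_pos: [475.3, 72.8, 298.5]
ee_rot: [0.259, -0.102, 0.96, 0.027]
force: [-8.1, -3.4, 8.6]
grip_width: 0.632
grip_force: 65.8
[  3.14578877  -1.60909057 -11.75265046] [-0.22447734  0.83815044 -0.0045133 ] [  0.20634349   0.49714063 205.98586734]
```

To row units: 1.5 mm is 0.075, 1 mm is 0.05.

```bash
echo '[{"xyz": [0, 0, 0.05]}, {"xyz": [0, 0, 0.075]}, {"xyz": [0, 0, 0.075]}]' > mv.in && python3 steer.py mv.in
echo '[{}, {}, {}, {}, {}, {}]' > mv.in && python3 steer.py mv.in 1.0
echo '[{"xyz": [0, 0, -0.75]}, {"xyz": [0, 0, -2]}, {"xyz": [0, 0, -4]}, {"xyz": [0, 0, -6]}, {"xyz": [0, 0, -6]}]' > mv.in && python3 steer.py mv.in
python3 - <<'E'
from h import *
import cv2
c=ctrl.calibration("wrist");im=ctrl.capture("wrist")[:,:,::-1]
np.savez("wc2.npz",**c)
q=np.array([[0,0,78],[0,0,112],[0,0,0],[-46.5,0,0],[0,46.5,0],[0,-46.5,0],[0,108,42]])
print(((proj(c,C+colR(YAW).apply(q))-[170,140])*3).round().tolist())
cv2.imwrite("pics/w5.png",cv2.resize(im[140:340,170:430],None,fx=3,fy=3,interpolation=cv2.INTER_CUBIC))
E
```

```text
time_s: 8.45
eef_pos: [476.0, 72.9, 297.3]
ee_rot: [0.259, -0.102, 0.96, 0.027]
force: [-9.2, -4.0, 9.0]
grip_width: 0.633
grip_force: 65.8
time_s: 9.05
eef_pos: [476.2, 73.0, 296.5]
ee_rot: [0.258, -0.102, 0.96, 0.027]
force: [-0.0, -0.0, 0.1]
grip_width: 0.998
grip_force: 0.0
time_s: 9.55
eef_pos: [416.3, 60.3, 404.4]
ee_rot: [0.262, -0.102, 0.959, 0.026]
force: [0.8, 0.4, -0.1]
grip_width: 0.998
grip_force: 0.0
[[316.0, 229.0], [315.0, 285.0], [317.0, 144.0], [318.0, -8.0], [467.0, 145.0], [167.0, 144.0], [717.0, 186.0]]
```

View pics/w5.png

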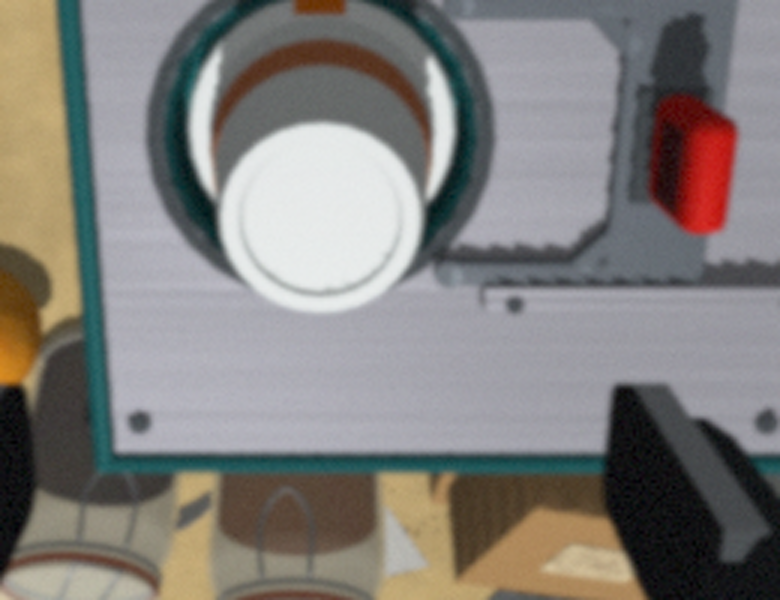

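The cup's foot is at (321,217), matching the latched prediction (316,229). The lip is down in the bore with the orange catch over it. The grip is at about (715,165), so y≈108. Next I shut the fingers and go outside the grip.

```bash
python3 -c "
from h import *
delta(*coltgt(327,0,152));delta(*coltgt(191,0,152))"
```

```text
delta [-1.000e-01  1.514e+02 -1.500e+00] [-0.001  0.006  0.003] dist 151.0
delta [  0.7 151.6 134.5] [-0.001  0.006  0.003] dist 203.0
```

To row units: 152 mm is 7.6, 120 mm is 6, 0.006 rad is 0.12.

```bash
echo '[{"xyz": [0, 2, 0], "r": [0, 0.12, 0.06]}, {"xyz": [0, 4, 0], "r": [0, 0.12, 0.06]}, {"xyz": [0, 6, 0], "r": [0, 0.12, 0.06]}, {"xyz": [0, 7.6, 0], "r": [0, 0.12, 0.06]}, {"xyz": [0, 7.6, 1.5], "r": [0, 0.12, 0.06]}, {"xyz": [0, 7.6, 3], "r": [0, 0.12, 0.06]}, {"xyz": [0, 7.6, 4], "r": [0, 0.12, 0.06]}, {"xyz": [0, 7.6, 5], "r": [0, 0.12, 0.06]}]' > mv.in && python3 steer.py mv.in 0.0 40
echo '[{"xyz": [0, 0, 0.75]}, {"xyz": [0, 0, 1.4]}, {"xyz": [0, 0, 1.7]}, {"xyz": [0, 0, 1.7]}, {"xyz": [0, 0, 1.7]}]' > mv.in && python3 steer.py mv.in
python3 - <<'E'
from h import *
import cv2
p,r,s=tcp();print(colR(YAW).inv().apply(p-C));delta(*coltgt(191,0,152))
im=ctrl.capture("wrist")[:,:,::-1];cv2.imwrite("pics/w6.png",im)
E
```

```text
time_s: 10.4
eef_pos: [434.8, 219.8, 311.2]
ee_rot: [0.254, -0.101, 0.962, 0.027]
force: [0.1, -0.5, 0.9]
grip_width: 0.003
grip_force: 0.0
time_s: 10.9
eef_pos: [450.9, 223.1, 284.4]
ee_rot: [0.255, -0.101, 0.961, 0.027]
force: [-0.9, 0.2, 0.4]
grip_width: 0.003
grip_force: 0.0
[ -0.41754548 152.63823768 190.11485449]
delta [-0.4 -0.6 -0.9] [ 0.001 -0.004 -0.001] dist 1.0
```

View pics/w6.png

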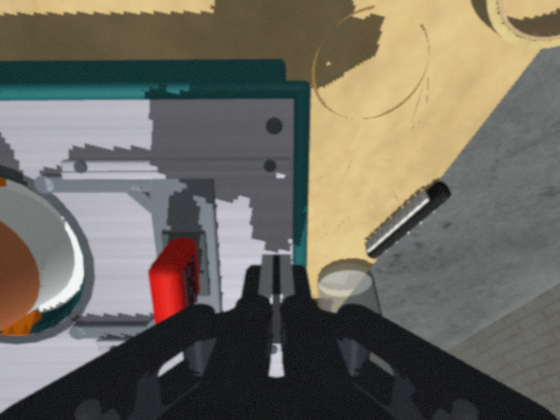

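The shut fingers (at about (275,290)) stand outside the red grip (175,280), clear of it. Now I push.

To row units: -54 mm is -2.7, -29 mm is -1.45.

```bash
echo '[{"xyz": [0, -0.5, 0]}, {"xyz": [0, -1, 0]}, {"xyz": [0, -1.45, 0]}, {"xyz": [0, -1.9, 0]}, {"xyz": [0, -2.3, 0]}, {"xyz": [0, -2.7, 0]}, {"xyz": [0, -3.1, 0]}, {"xyz": [0, -3.1, 0]}]' > mv.in && python3 steer.py mv.in
python3 -c "
from h import *
p,r,s=tcp();print(colR(YAW).inv().apply(p-C),colR(YAW).inv().apply(s['force']))"
```

```text
time_s: 11.75
eef_pos: [463.8, 162.0, 284.8]
ee_rot: [0.256, -0.101, 0.961, 0.027]
force: [0.5, -0.6, 0.3]
grip_width: -0.001
grip_force: 0.0
[ -0.28865922  90.18633468 190.43762629] [ 0.45300751 -0.71836542  0.05674992]
```

```bash
cat >> h.py <<'E'
def red():
    import cv2
    im=ctrl.capture("top");h=cv2.cvtColor(im,cv2.COLOR_RGB2HSV)
    m=cv2.inRange(h,(0,190,90),(6,255,255))|cv2.inRange(h,(174,190,90),(180,255,255));m[:120]=0;m[:,:140]=0;m[235:]=0;m[:,275:]=0
    y,x=np.nonzero(m);print("red",len(x),x.mean() if len(x) else 0,y.mean() if len(x) else 0)
    T=ctrl.calibration("top")
    for v in(108,100,90,80,70,60,54):print(v,proj(T,C+colR(YAW).apply([0,v,40]))[0].round(1))
E
echo '[{"xyz": [0, -0.2, 0]}, {"xyz": [0, -0.4, 0]}, {"xyz": [0, -0.6, 0]}, {"xyz": [0, -0.6, 0]}]' > mv.in && python3 steer.py mv.in
python3 -c "
from h import *
p,r,s=tcp();print(colR(YAW).inv().apply(p-C),colR(YAW).inv().apply(s['force']));red()"
```

```text
time_s: 12.15
eef_pos: [466.4, 150.3, 284.2]
ee_rot: [0.255, -0.101, 0.961, 0.027]
force: [-0.6, -0.4, -0.7]
grip_width: -0.002
grip_force: 0.0
[ -0.53413851  78.22613151 189.90306895] [-0.90836241 -0.24497163 -0.31779649]
red 51 200.4313725490196 184.66666666666666
108 [181.4 194.5]
100 [184.7 193.7]
90 [188.8 192.8]
80 [193.  191.9]
70 [197.1 190.9]
60 [201.2 190. ]
54 [203.7 189.4]
```

To row units: -6 mm is -0.3, -4 mm is -0.2.

```bash
echo '[{"xyz": [0, -0.1, 0]}, {"xyz": [0, -0.2, 0]}, {"xyz": [0, -0.3, 0]}, {"xyz": [0, -0.3, 0]}]' > mv.in && python3 steer.py mv.in
python3 -c "
from h import *
p,r,s=tcp();print(colR(YAW).inv().apply(p-C),colR(YAW).inv().apply(s['force']));red()"|head -2
```

```text
time_s: 12.6
eef_pos: [467.1, 146.1, 284.1]
ee_rot: [0.255, -0.101, 0.961, 0.029]
force: [0.1, 18.1, 0.5]
grip_width: 0.0
grip_force: 8.6
[ -0.70276442  73.89808595 189.88574183] [ 3.61622747 17.69763163 -1.47275053]
red 50 202.02 184.38
```

```bash
echo '[{"xyz": [0, -0.1, 0]}, {"xyz": [0, -0.15, 0]}, {"xyz": [0, -0.15, 0]}]' > mv.in && python3 steer.py mv.in
python3 -c "
from h import *
p,r,s=tcp();print(colR(YAW).inv().apply(p-C),colR(YAW).inv().apply(s['force']))"
echo '[{"xyz": [0, 0.75, 0]}, {"xyz": [0, 2, -0.5]}, {"xyz": [0, 3, -2.5]}, {"xyz": [0, 3, -5]}, {"xyz": [0, 1, -6.5]}, {"xyz": [0, -1, -6.5]}, {"xyz": [0, -3, -6.5]}, {"xyz": [0, -3, -6.5]}]' > mv.in && python3 steer.py mv.in
python3 - <<'E'
from h import *
import cv2
c=ctrl.calibration("wrist");im=ctrl.capture("wrist")[:,:,::-1]
q=np.array([[0,0,78],[0,0,0],[0,54,42],[-17,54,42],[17,54,42],[0,61,42],[0,47,42]])
print(((proj(c,C+colR(YAW).apply(q))-[170,140])*3).round().tolist())
cv2.imwrite("pics/w7.png",cv2.resize(im[140:340,170:430],None,fx=3,fy=3,interpolation=cv2.INTER_CUBIC))
E
```

```text
time_s: 12.95
eef_pos: [467.3, 145.1, 284.2]
ee_rot: [0.255, -0.102, 0.961, 0.03]
force: [0.3, 37.9, 0.0]
grip_width: -0.001
grip_force: 19.0
[ -0.74425171  72.92448441 189.98522775] [ 7.08583015 37.01734411 -4.04068741]
time_s: 13.75
eef_pos: [418.2, 66.2, 397.1]
ee_rot: [0.256, -0.098, 0.961, 0.026]
force: [-0.8, 0.4, 0.3]
grip_width: 0.003
grip_force: 0.0
[[294.0, 258.0], [301.0, 167.0], [502.0, 209.0], [506.0, 146.0], [499.0, 269.0], [529.0, 209.0], [476.0, 209.0]]
```

View pics/w7.png

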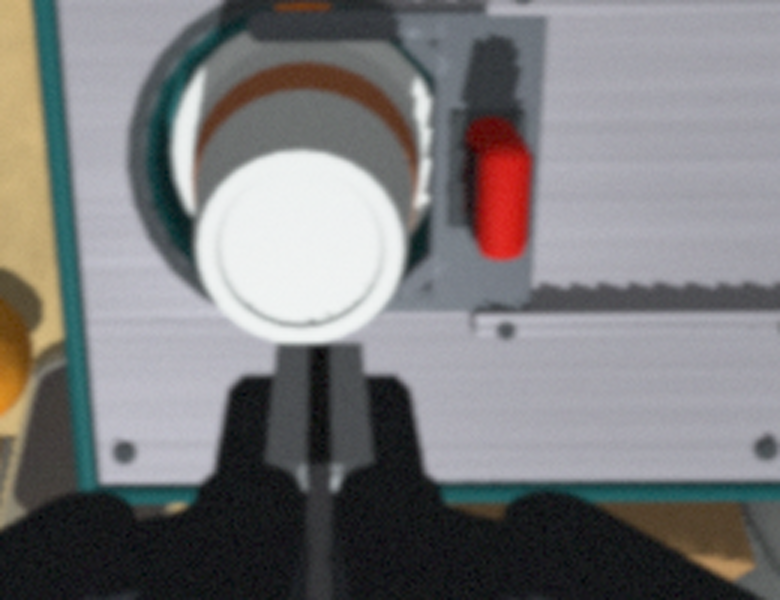

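The grip top is at (505,202), against (502,209) predicted for fully closed. The prong lies over the lip and the cup is still down. Handing in.

```bash
echo '[{}, {}, {}]' > mv.in && python3 steer.py mv.in; python3 -c "
from rig import ctrl
print(ctrl.finish_job())"
```

```text
time_s: 14.1
eef_pos: [417.4, 70.5, 396.8]
ee_rot: [0.255, -0.102, 0.961, 0.028]
force: [-0.7, 0.5, 0.2]
grip_width: -0.0
grip_force: 0.0
the job is handed in; nothing more can be done
None
```

I handed the job in at about 14 s: the last wrist picture shows the cup latched and the lock's prong over its lip, with the lock pushed to its end stop; the mug and honey jar were not touched, and no verdict was returned.

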